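# Post the dead phone through the collection box flap

## Task

Push the blue phone along the feed shelf with your fingertips, nosing the yellow flap open, until the phone drops into the green collection box, then draw back so that the flap swings shut behind it. Slide the phone only, never pick it up, and leave the orange meter lying on the shelf, the jar and the screwdriver where they are.

Things in the scene. Friction and masses are not known exactly. Their poses are not given: they have to be found in the camera images.
- dropbox: Fixed green collection box, 200 deep (x = 0 to 200 mm), 230 wide, 189 mm high, clear roof and back, padded floor 6 mm above the bench; a white feed shelf stands in front of it. Origin: on the bench under the middle of the box's front face; x points from the shelf into the box, y to the left, z up.
- shelf_edge (a point): Middle of the shelf's inner edge, on its top face: box x = 12 mm, z = 130 mm. Here the shelf ends and things drop into the box. The flat, level shelf top runs from here back to box x = -180 mm; it is 218 mm wide between two lips 8 mm high. Axes as the box's.
- opening (a point): Middle of the opening in the front wall (box x = 0 to 6 mm): y = -100 to +100 mm, z from the shelf top at 130 mm up to the lintel's lower edge at 176 mm. This point is at box x = 0, z = 153 mm. Axes as the box's.
- flap_panel (a joint): Yellow gravity flap just inside the opening, 194 mm wide, 40 mm high, 4 mm thick, 60 g, hung on a free hinge along the box's y at x = 11 mm, z = 175 mm. 0 rad = hanging shut; grows as its lower edge is pushed into the box (to 1.4 rad). It opens inwards only, a touch opens it, and it falls shut by itself.
- flap_edge (a point): Middle of the flap's lower edge (4 mm above the shelf when shut).
- phone: Blue phone with a black screen, 100 x 50 x 14 mm, about 130 g, loose, lying flat on the feed shelf, to the left or right, with its x end towards the flap. Origin: centre of its underside; x along its length (towards the box), y across, z up.
- meter: Orange pocket multimeter with a black dial, 100 x 50 x 22 mm (dial to 28 mm), loose, lying on the shelf beside the phone. Origin: centre of its underside; x along its length. To be left alone.
- jar: Small jar with a black lid, 50 mm across, 60 mm high, loose on the bench beside the shelf. Origin: centre of its underside. To be left alone.
- driver: Screwdriver with a red handle, 150 mm long, loose on the bench on the other side of the shelf. Origin under its middle, x along it. To be left alone.
Not all that is in view belongs to the job. What is meant by the phone is not brown, and is the larger of those in its own colour.

How it is judged:
By the outcome, as a careful person would: the job done as asked, in the order asked, and still so for the second after the job is handed in, with the robot touching nothing.
It also fails if it takes over 38 s, if anything falls off the work surface, if the arm or the gripper's body presses on something with over 40 N, if the wrist force passes 120 N, or if a joint passes its speed limit or range.

## Robot

A 6-joint arm with a two-finger parallel gripper is mounted at the origin on the work surface. World frame = base frame: x ahead of the robot, y to its left, z up, the work surface at z = 0. Lengths are in m, angles in rad, forces in N, time in s.
With the tool pointing down it reaches from about 0.425 to 0.925 m from the base axis. Payload 12.5 kg.
Tool frame: the origin (TCP) lies at the very end of the fingers, on their centre line; the grasp point (between the pads) lies 19 mm behind it (grip_depth is the z of the grasp point in the tool frame, in m); z points along the fingers, y is the line along which they close (so a half turn about z gives the same grasp; the last joint's range is limited). The gripper opens to 85 mm and grips with 20 to 120 N. Pads are 22 mm wide; open, the fingers measure 114 mm over their backs; the gripper's body (76 mm by 85 mm) begins 54 mm behind the grasp point. The pads swing forward as they close: fully open they stand 13 mm farther back than shut.
Start: joints at [1.018, 0.491, 1.559, -0, 1.092, -0.106], TCP at [0.27, 0.564, 0.231] pointing down, gripper open.
Joint ranges: [-3.1, 3.1], [-0.84, 2.19], [0.05, 2.79], [-1.13, 4.28], [0.06, 2.93], [-2.69, 2.69]. Speed limits (rad/s): [2.22, 2.22, 2.79, 3.14, 3.14, 3.14].

## Interface

Orientations are given as a unit quaternion [x, y, z, w].
In Python, from plant import * gives the robot as it stands.
- The arm moves only by the shell command python3 -m jog 'ROWS'. ROWS is JSON, a list that holds one entry, the list of rows, each a list of 5 numbers: the shift along the tool's x, y, z in cm, then the turn about the tool's z in rad, then the gripper's target within -1 to 1 (shut at 1, half-way at 0, fully open at -1). A call has 1 to 20 rows; each row shifts and turns the commanded pose from where the row before left it, along the tool's axes as they then stand; what a row does not reach is not made up. A row lasts 1/8 s, in which the tool goes at most 62.5 mm and 10.7 degrees, less where a joint would pass 70% of its speed; a pose out of reach is approached as far as the arm can. A call is refused whole if a number of a shift passes 6.25 or a number of a turn 0.188, either way. A call with a gripper value outside its range is refused whole. The fingers move at their own pace and stop on an object; the grip force is fixed at half the most. Time passes only in rows, so rows that do not move let the fingers close. It gives the time, the measured TCP pose, the force, the opening and the grip force at its end, in the units of the state.
- read_state(): the state, without advancing time (a new reading comes with each control period).
- get_image(name): name is "scene" or "side" or "wrist"; returns a dict with "image" (400x640x3 uint8, red, green, blue), "depth" (400x640 float32, m along the optical axis (not along the pixel's ray), 0 where there is no reading), "camera_matrix" (3x3 intrinsics, pixels), "T" (4x4, takes a point from camera to world coordinates). Camera axes: x right, y down, z forward; pixel columns grow to the right and rows downward; lengths in m; the calibration is good to about 2 mm. A picture is of the moment at which its call begins.
- hand_in(): hands the job in; it is judged then, once.
The state is a dict: "t": time; "q": joint angles; "qvel": joint speeds; "effort": joint torques, N m; "eef_pos": TCP position; "tool_rot": TCP orientation; "force": force on the tool from outside, world axes, zero at the start; "ft_torque": the same for the moment, N m; "width": finger opening in m; "gripper_force": force on a finger pad.
Only numpy, scipy, OpenCV 4.12 (cv2) and the standard library are available. Lean on these libraries where they do the work, as an engineer would, in place of code of your own. Each camera call takes 0.05 s, during which the arm holds its last target. There are 200 camera calls.

## Working session

There is one attempt and no reset: what is moved stays moved. The work goes in short steps, Python scripts to look and compute and a shell command to move; the robot and the scene stay as the last step left them, time stands still between calls to the robot, and variables do not carry over. Pictures are saved under pics/ and viewed, at most 10 in all, crops included, and the job is handed in when it is done.

```bash
mkdir -p pics
python3 - <<'E'
from plant import *
import cv2,numpy as np
s=read_state();print(s['t'],s['eef_pos'],s['tool_rot'],s['width'])
for n in("scene","side"):
    d=get_image(n);np.savez(f'{n}.npz',**d);cv2.imwrite(f'pics/{n}.png',d['image'][:,:,::-1]);print(n,d['T'].round(3).tolist())
E
```

```text
0.0 [0.2699137  0.56343243 0.23069653] [ 2.21541808e-01  9.75150687e-01 -5.74684499e-04 -1.87626884e-04] 0.08546002414902219
scene [[-0.916, 0.294, -0.273, 0.903], [0.401, 0.639, -0.656, 0.856], [-0.019, -0.711, -0.703, 0.978], [0.0, 0.0, 0.0, 1.0]]
side [[0.923, -0.196, 0.331, 0.205], [-0.384, -0.509, 0.77, -0.767], [0.017, -0.838, -0.545, 0.734], [0.0, 0.0, 0.0, 1.0]]
```

View pics/scene.png

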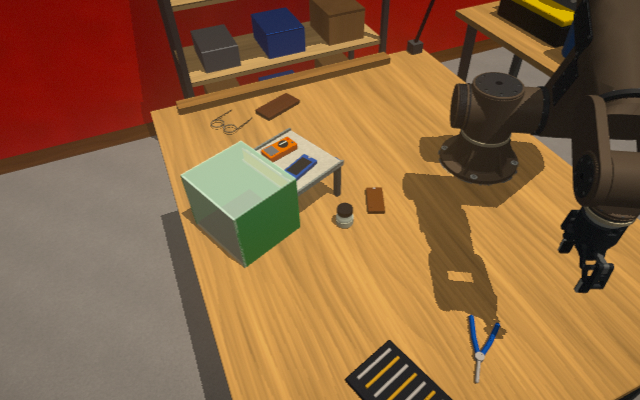

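View pics/side.png

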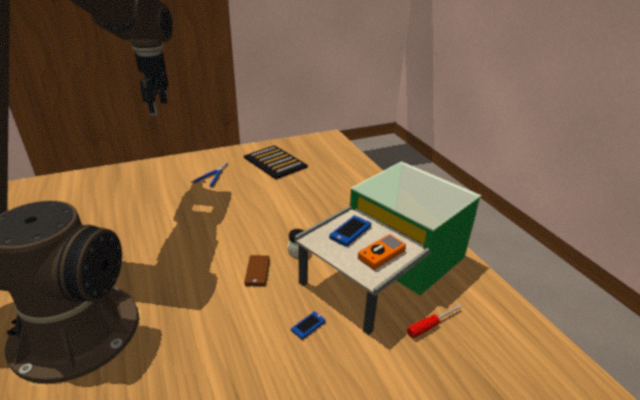

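The scene view shows the box at about (240,205), with the phone at (300,165) and the meter at (279,149) on the shelf. The jar is at (345,215). The side view shows the phone at (350,230), the meter at (382,252), the flap at (390,225) and the driver at (432,322).

Candidates in the side view are the blue one on the shelf (350,230), a small blue one on the bench (309,325) and a brown one (257,270). The scene view adds another brown one at (278,105). The shelf one fits because it is blue and looks the larger. I'll measure both blues and confirm with a crop.

```bash
cat > h.py <<'E'
import numpy as np,cv2
def load(n): return dict(np.load(f'{n}.npz'))
def ray(d,px,z):
    px=np.atleast_2d(px).astype(float);K=d['camera_matrix'];T=d['T']
    r=np.c_[px,np.ones(len(px))]@np.linalg.inv(K).T@T[:3,:3].T;o=T[:3,3]
    return o+r*((z-o[2])/r[:,2])[:,None]
def blobs(d,lo,hi,amin=60,box=None,close=5):
    h=cv2.cvtColor(d['image'],cv2.COLOR_RGB2HSV);m=cv2.inRange(h,np.array(lo),np.array(hi))
    if box:
        k=np.zeros_like(m);x0,y0,x1,y1=box;k[y0:y1,x0:x1]=1;m*=k
    m=cv2.morphologyEx(m,cv2.MORPH_CLOSE,np.ones((close,close)))
    c,_=cv2.findContours(m,cv2.RETR_EXTERNAL,cv2.CHAIN_APPROX_NONE)
    return [q[:,0] for q in c if cv2.contourArea(q)>amin]
def rect(P):
    (c,s,a)=cv2.minAreaRect((P[:,:2]*1000).astype(np.float32));return np.round(c,1),np.round(s,1),round(a,1)
E
python3 - <<'E'
from h import *
for n in('side','scene'):
    d=load(n)
    for name,lo,hi,z in(('blue',(100,120,60),(125,255,255),.144),('orange',(5,180,150),(18,255,255),.152),('yellow',(19,150,60),(32,255,255),.15),('red',(0,200,100),(4,255,255),.015),('green',(50,100,30),(75,255,255),.189)):
        for c in blobs(d,lo,hi):
            if c.mean(0)[1]<100: continue
            zz=.012 if name=='blue' and n=='side' and c.mean(0)[1]>300 else z
            print(n,name,c.mean(0).round(),rect(ray(d,c,zz)))
# shelf top via depth
d=load('side');K=d['camera_matrix'];v,u=np.mgrid[:400,:640];Z=d['depth']
P=np.stack([(u-K[0,2])/K[0,0]*Z,(v-K[1,2])/K[1,1]*Z,Z],-1)@d['T'][:3,:3].T+d['T'][:3,3]
hsv=cv2.cvtColor(d['image'],cv2.COLOR_RGB2HSV)
m=(abs(P[...,2]-.130)<.012)&(Z>0)&(hsv[...,1]<90)&(u>280)&(u<440)&(v>190)&(v<300)
print(m.sum(),np.median(P[m][:,2]),rect(P[m]),cv2.boxPoints(cv2.minAreaRect((P[m][:,:2]*1000).astype(np.float32))).round())
m=np.zeros((400,640),bool);m[215:245,335:365]=1
print('phone z',np.median(P[m&(hsv[...,0]>100)&(hsv[...,0]<125)&(hsv[...,1]>120)][:,2]))
cv2.imwrite('pics/crop.png',cv2.resize(d['image'][180:345,230:470,::-1],None,fx=3.3,fy=3.3,interpolation=cv2.INTER_CUBIC))
E
```

```text
side blue [308. 324.] (array([ 449.9, -173.9]), array([69. , 34.5]), 21.8)
side blue [350. 230.] (array([594.5, -64.6]), array([103.7,  50.9]), 28.2)
side orange [382. 251.] (array([ 621. , -155.9]), array([97.5, 47.3]), 17.5)
side yellow [391. 220.] (array([692.1, -63.7]), array([ 42.8, 213.9]), 21.3)
side red [423. 325.] (array([ 674.6, -265.9]), array([77.8, 25.7]), 7.3)
side green [417. 231.] (array([ 682. , -190.7]), array([326.3, 287.1]), 60.2)
scene blue [481. 336.] (array([457.5, 571.3]), array([75.9, 59.2]), 45.9)
scene blue [300. 166.] (array([597., -53.]), array([88.6, 47. ]), 29.5)
scene orange [277. 148.] (array([ 627.2, -144.6]), array([97.9, 52.1]), 17.6)
scene yellow [401. 387.] (array([653.2, 596.5]), array([74.1,  9.5]), 17.9)
scene yellow [382. 372.] (array([673.3, 557.3]), array([88. ,  7.8]), 17.8)
scene green [269. 222.] (array([740.7, 145.4]), array([249.6, 123.5]), 21.4)
4483 0.13036123489785456 (array([ 603.4, -102.7]), array([195.4, 232.8]), 21.5) [[ 470.  -30.]
 [ 555. -247.]
 [ 737. -175.]
 [ 652.   41.]]
phone z 0.14378170187403205
```

View pics/crop.png

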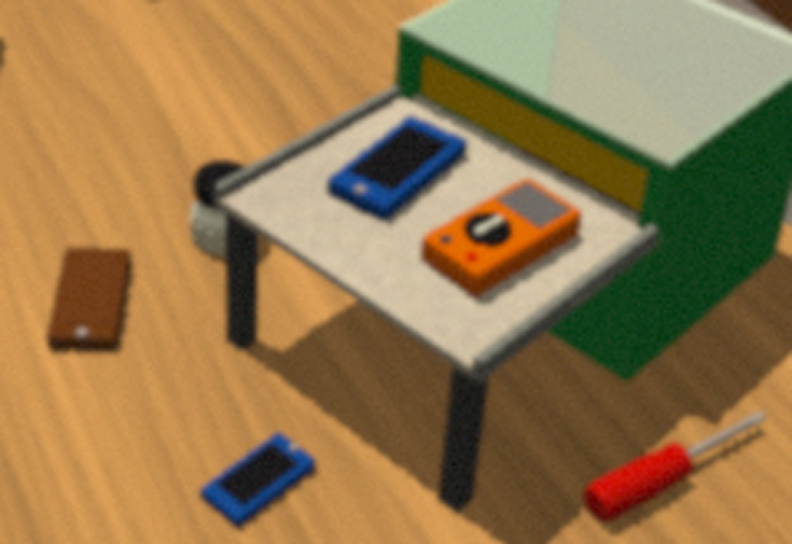

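The crop confirms it: the blue phone on the shelf measures 104 x 51 mm, while the bench one is 69 x 35 mm. Shelf top is at z = 0.130 and box yaw is about 21.5°. I'll turn the tool square to the box and travel to behind the phone, high up, with the fingers partly shut for a two-point push.

```bash
python3 -m jog '[[[0,0,0,-0.165,0.5],[0,0,0,-0.165,0.5],[0,0,0,-0.165,0.5],[0,0,0,-0.165,0.5],[0,0,0,-0.162,0.5],[0,-5,0,0,0.5],[0,-5,0,0,0.5],[0,-5,0,0,0.5],[0,-5,0,0,0.5],[0,-5,0,0,0.5],[0,-5,0,0,0.5],[0,-5,0,0,0.5],[0,-5,0,0,0.5],[0,-5,0,0,0.5],[0,-5,0,0,0.5],[0,-5,0,0,0.5],[0,-5,0,0,0.5],[0,-5,0,0,0.5],[0.3,-5,0,0,0.5]]]'
python3 - <<'E'
from plant import *
from h import *
from scipy.spatial.transform import Rotation as R
s=read_state();M=R.from_quat(s['tool_rot']).as_matrix();print(s['t'],s['eef_pos'],M.round(3).tolist(),s['width'],s['q'])
d=get_image('wrist');np.savez('wrist.npz',**d);cv2.imwrite('pics/wrist.png',d['image'][:,:,::-1])
for n,lo,hi,z in(('blue',(100,120,60),(125,255,255),.144),('orange',(5,180,150),(18,255,255),.152)):
  for c in blobs(d,lo,hi,300):
    P=ray(d,c,z);print(n,c.mean(0).round(),rect(P),'box ctr in tool cm',((np.r_[np.array(rect(P)[0])/1000,z]-s['eef_pos'])@M*100).round(1), 'tool extents',(((P-s['eef_pos'])@M).min(0)*100).round(1),(((P-s['eef_pos'])@M).max(0)*100).round(1))
E
```

```text
t: 2.48
eef_pos: [0.5241, -0.0904, 0.2311]
tool_rot: [-0.186, 0.982, 0.0, -0.0]
force: [-0.5, 0.8, 0.5]
width: 0.0213
gripper_force: 0.0
2.475 [ 0.52408962 -0.09037341  0.23108888] [[-0.93, -0.366, -0.0], [-0.366, 0.93, 0.0], [0.0, 0.0, -1.0]] 0.021298647324861943 [-2.95059197e-01  3.59380550e-01  1.78653414e+00  1.65747688e-04
  9.96034477e-01 -2.24105222e+00]
blue [324. 300.] (array([598.2, -60.4]), array([102.5,  47.1]), 30.1) box ctr in tool cm [-8.   0.1  8.7] tool extents [-13.2  -2.    8.7] [-2.7  3.   8.7]
blue [275.  85.] (array([ 455.3, -150.2]), array([43.6, 20.8]), 22.0) box ctr in tool cm [ 8.6 -3.   8.7] tool extents [ 6.4 -4.1  8.7] [10.8 -2.   8.7]
orange [193. 265.] (array([ 605.8, -160.2]), array([56.4, 44.7]), 18.1) box ctr in tool cm [-5.  -9.5  7.9] tool extents [ -7.7 -11.9   7.9] [-2.2 -7.2  7.9]
orange [469. 112.] (array([423.3, -23.1]), array([58.5, 27.9]), 66.9) box ctr in tool cm [6.9 9.9 7.9] tool extents [4.  7.  7.9] [ 9.5 12.7  7.9]
```

View pics/wrist.png

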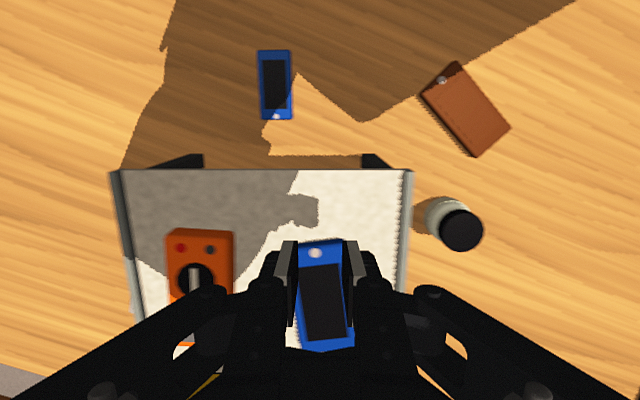

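The wrist view shows the fingers straddling the line behind the phone's rear end (320,243). The meter is clear at (200,265), the shelf is square to the image, and the rear end has about 16 mm of clearance. I'll descend now.

```bash
python3 -m jog '[[[0.4,0,2.5,0,0.5],[0,0,2.5,0,0.5],[0,0,2,0,0.5],[0,0,1.5,0,0.5],[0,0,0.6,0,0.5],[0,0,0.5,0,0.5],[0,0,0,0,0.5],[-1,0,0,0,0.5],[-1,0,0,0,0.5]]]'
python3 - <<'E'
from plant import *
import cv2
d=get_image('side');cv2.imwrite('pics/s2.png',cv2.resize(d['image'][150:310,250:490,::-1],None,fx=3.3,fy=3.3,interpolation=cv2.INTER_CUBIC))
E
```

```text
t: 3.65
eef_pos: [0.5396, -0.0827, 0.1357]
tool_rot: [-0.186, 0.982, -0.0, 0.0]
force: [-0.1, -0.6, 0.5]
width: 0.0211
gripper_force: 0.0
```

View pics/s2.png

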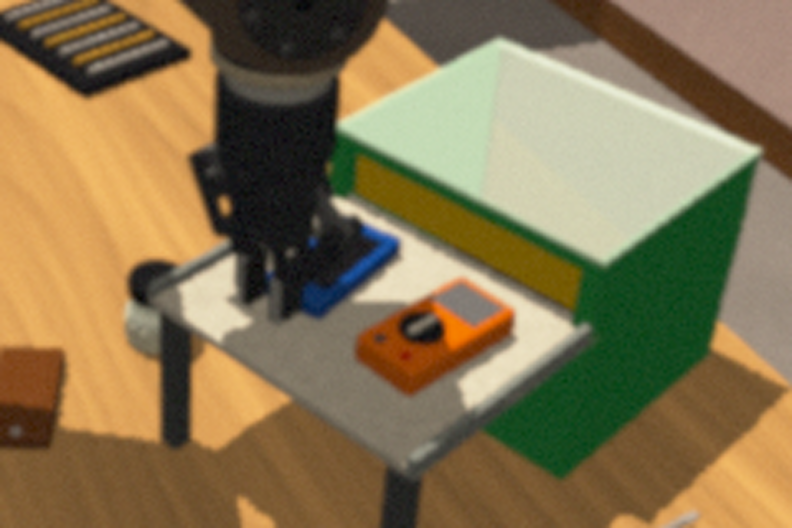

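The picture shows the fingertips just behind the phone's rear end at (300,290), at shelf level and clear of the meter at (440,335). I'll push at a steady rate.

```bash
python3 -m jog '[[[-1,0,0,0,0.5],[-1,0,0,0,0.5],[-1,0,0,0,0.5],[-1,0,0,0,0.5],[-1,0,0,0,0.5],[-1,0,0,0,0.5],[-1,0,0,0,0.5],[0,0,0,0,0.5]]]'
python3 - <<'E'
from plant import *
import cv2
d=get_image('side');cv2.imwrite('pics/s3.png',cv2.resize(d['image'][150:310,250:490,::-1],None,fx=3.3,fy=3.3,interpolation=cv2.INTER_CUBIC))
E
```

```text
t: 4.7
eef_pos: [0.6045, -0.0569, 0.1351]
tool_rot: [-0.187, 0.982, -0.0, 0.0]
force: [-0.4, 1.0, 0.3]
width: 0.0213
gripper_force: 0.0
```

View pics/s3.png

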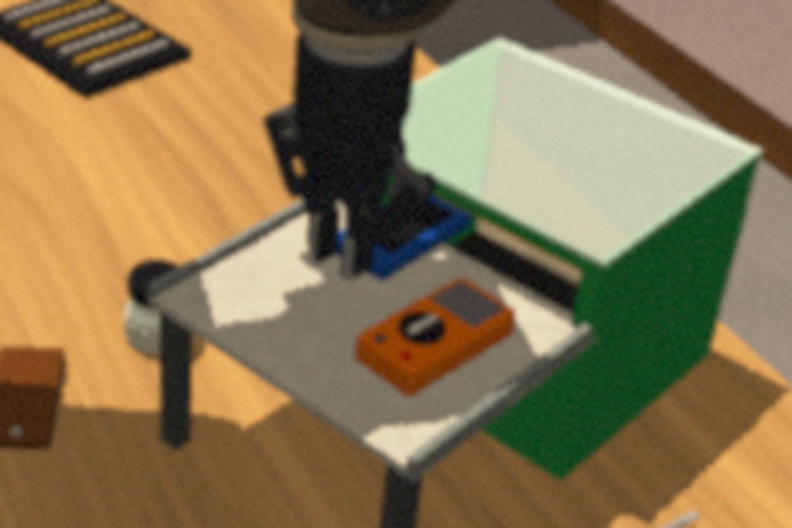

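The flap is open and the phone's nose is in the opening at (460,215). The meter hasn't moved. I'll continue past the tipping point.

```bash
python3 -m jog '[[[-1,0,0,0,0.5],[-1,0,0,0,0.5],[-1,0,0,0,0.5],[-1,0,0,0,0.5],[0,0,0,0,0.5],[0,0,0,0,0.5]]]'
python3 - <<'E'
from plant import *
import cv2
d=get_image('side');cv2.imwrite('pics/s4.png',cv2.resize(d['image'][150:310,250:490,::-1],None,fx=3.3,fy=3.3,interpolation=cv2.INTER_CUBIC))
E
```

```text
t: 5.5
eef_pos: [0.641, -0.0425, 0.1352]
tool_rot: [-0.187, 0.982, 0.0, 0.0]
force: [0.1, 0.4, -0.1]
width: 0.0215
gripper_force: 0.0
```

View pics/s4.png

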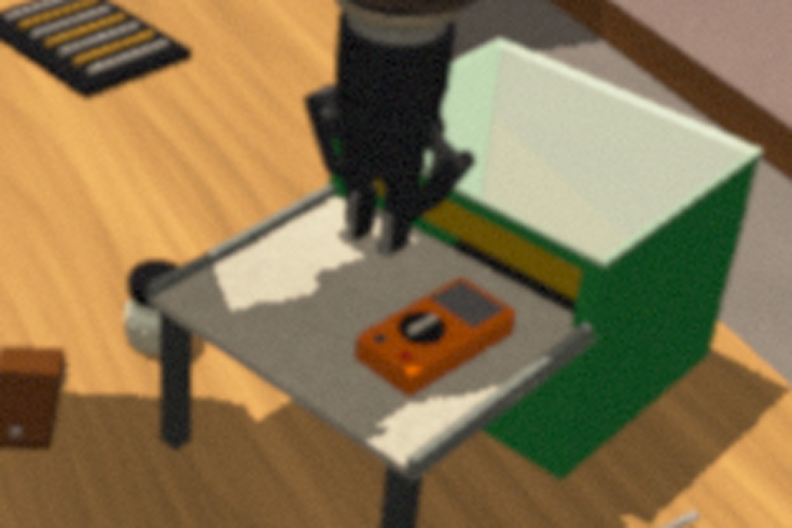

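The phone is off the shelf, and the flap at (520,250) looks shut or close to it. I'll draw back, lift, and check.

```bash
python3 -m jog '[[[1.5,0,0,0,0.5],[2.5,0,0,0,0.5],[2.5,0,0,0,0.5],[2.5,0,0,0,0.5],[2,0,-2,0,0.5],[2,0,-4,0,0.5],[0,0,-4,0,0.5],[4,0,0,0,0.5],[0,3,0,0,0.5],[0,5,0,0,0.5],[0,5,0,0,0.5],[0,5,0,0,0.5],[0,3,0,0,0.5],[0,0,0,0,0.5],[0,0,0,0,0.5]]]'
python3 - <<'E'
from plant import *
from h import *
a=get_image('side');b=get_image('scene')
f=lambda i,x0,y0,x1,y1:cv2.resize(i['image'][y0:y1,x0:x1,::-1],(390,390*(y1-y0)//(x1-x0)),interpolation=cv2.INTER_CUBIC)
p=f(a,270,140,490,340);q=f(b,160,100,380,300);cv2.imwrite('pics/end.png',np.hstack([p,q]))
for n,d in(('side',a),('scene',b)):
  for nm,lo,hi,z in(('orange',(5,180,130),(18,255,255),.152),('yellow',(19,150,60),(32,255,255),.15),('red',(0,200,100),(4,255,255),.015),('blue',(100,120,50),(125,255,255),.02)):
    for c in blobs(d,lo,hi,40):
      if c.mean(0)[1]>100 and c.mean(0)[0]>200:print(n,nm,c.mean(0).round(),rect(ray(d,c,z)))
E
```

```text
t: 7.42
eef_pos: [0.4056, 0.09, 0.2354]
tool_rot: [-0.187, 0.982, -0.0, 0.0]
force: [0.5, -0.4, 0.0]
width: 0.0214
gripper_force: 0.0
side orange [382. 251.] (array([ 620.1, -157.2]), array([99.7, 49.1]), 17.9)
side yellow [391. 220.] (array([692.3, -63.7]), array([ 42.2, 214. ]), 21.2)
side red [423. 325.] (array([ 672.9, -266. ]), array([81.2, 25.9]), 7.3)
side blue [308. 324.] (array([ 447.1, -179.8]), array([68.8, 35.5]), 22.1)
scene orange [376. 200.] (array([473.5, 157.3]), array([78.7, 37.7]), 67.0)
scene orange [278. 149.] (array([ 625.9, -139.1]), array([99. , 63.1]), 17.8)
scene yellow [429. 395.] (array([617.4, 630.5]), array([26.9,  8. ]), 16.5)
scene yellow [401. 387.] (array([653.9, 596.8]), array([72.8,  9.5]), 17.9)
scene yellow [382. 372.] (array([673.3, 557.2]), array([88. ,  7.7]), 17.2)
scene blue [481. 336.] (array([391.3, 529. ]), array([87.2, 68. ]), 45.9)
```

View pics/end.png

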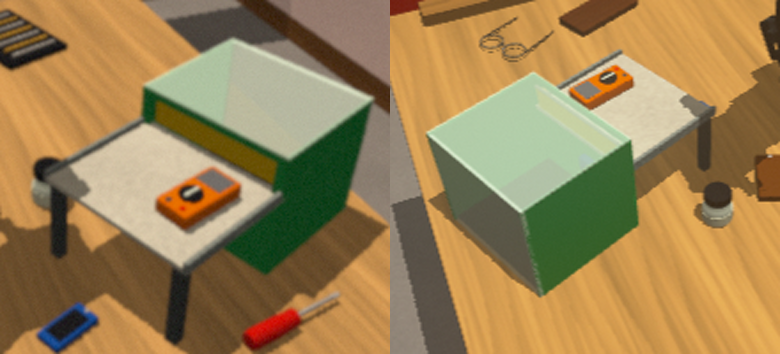

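The flap's yellow is back exactly where it was when shut, and the meter and driver are unmoved. A faint blue patch shows through the roof at (585,160) in the right panel. I'll enlarge it to check that the phone is really down in the box.

Run:
```python
from plant import *
from h import *
b=get_image('scene');np.savez('e.npz',**b)
i=b['image'][135:215,230:310,::-1].astype(float);i=np.clip((i-i.min((0,1)))/(np.percentile(i,99,(0,1))-i.min((0,1)))*255,0,255).astype(np.uint8)
cv2.imwrite('pics/e.png',cv2.resize(i,(560,560),interpolation=cv2.INTER_CUBIC))
for z in(.01,.08,.13):
  P=ray(b,[[270,190]],z)[0];r=P[:2]-[.680,-.0725];c,s=.930,.3665;print(z,(r[0]*c+r[1]*s).round(3),(-r[0]*s+r[1]*c).round(3))
```

```text
0.01 -0.027 -0.053
0.08 0.015 0.008
0.13 0.044 0.051
```

View pics/e.png

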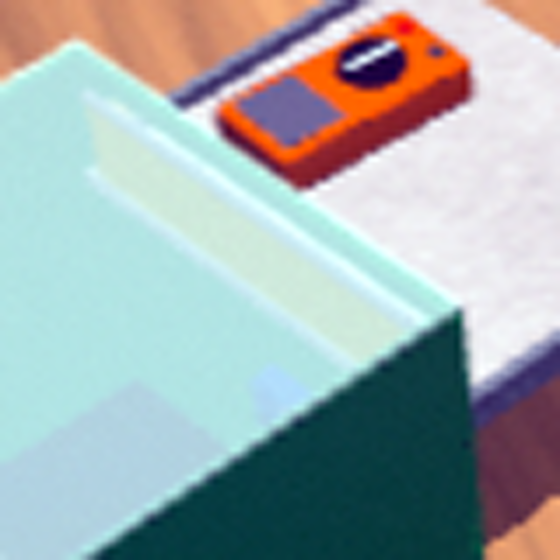

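The flap is fully shut. The blue corner at (275,390) is the phone inside the box, below the shelf edge and leaning on the front wall (about z = 0.08–0.10). The robot is clear of everything, so I'll hand in.

```bash
python3 -m jog '[[[0,0,0,0,0.5],[0,0,0,0,0.5],[0,0,0,0,0.5],[0,0,0,0,0.5]]]' | head -1; python3 -c "
from plant import *
print(hand_in())"
```

```text
t: 8.07
the job is handed in; nothing more can be done
None
```

The phone was pushed through the flap into the green box, where it seems to be leaning upright against the front wall, and the flap is shut; the meter and driver measured unmoved, the jar looked undisturbed, and the job was handed in at about 8 s of the 38 s limit, with no verdict shown.

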